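Press a vial's stopper home and hold the shuttle out

ROBOT

A 7-joint arm with a two-finger parallel gripper is mounted at the origin on a cart in front of the work surface, level with it; the furniture and walls round the work are solid. World frame = base frame: x ahead of the robot, y to its left, z up, the work surface at z = 0. Lengths are in m, angles in rad, forces in N, time in s.
With the tool pointing down it reaches from about 0.4 to 0.85 m from the base axis. Payload 10.4 kg.
Tool frame: the origin (TCP) lies at the very end of the fingers, on their centre line; the grasp point (between the pads) lies 19 mm behind it (r.pinch_z is the distance from the TCP to the grasp point, in m); z points along the fingers, y is the line along which they close (so a half turn about z gives the same grasp; the last joint's range is limited). The gripper opens to 87 mm and grips with 3 to 60 N. Pads are 19 mm wide; open, the fingers measure 117 mm over their backs; the gripper's body (75 mm by 190 mm) begins 51 mm behind the grasp point.
Start: joints at [1.287, 0.332, -0.065, 1.46, 0.022, 1.35, -0.088], TCP at [0.161, -0.604, 0.223] pointing down, gripper open.
Joint ranges: [-2.6, 2.6], [-0.5, 2.12], [-1.47, 1.34], [0.16, 2.42], [-1.27, 4.41], [0.06, 2.06], [-2.6, 2.6]. Speed limits (rad/s): [2.22, 2.22, 2.79, 2.79, 3.14, 3.14, 3.14].

INTERFACE

Orientations are given as a unit quaternion [x, y, z, w].
In Python, from bench import sensors, vision, r gives the robot as it stands.
- The arm moves only by the shell command python3 -m crank 'ROWS' [OPENING] [FORCE]. ROWS is JSON, a list of rows, each a list of 2 entries, a list of its own where there are three numbers: the shift along the tool's x, y, z normalised to -1 to 1, where 1 is 3 cm, then the turn about the tool's z normalised to -1 to 1, where 1 is 8 degrees. A call has 1 to 12 rows; each row shifts and turns the commanded pose from where the row before left it, along the tool's axes as they then stand; what a row does not reach is not made up. A row lasts 1/8 s, in which the tool goes at most 62.5 mm and 10.7 degrees, less where a joint would pass 70% of its speed; a pose out of reach is approached as far as the arm can. A call with a number of a shift or a turn outside -1 to 1 is refused whole. A call with a gripper value outside its range is refused whole. OPENING is the opening, from 0 (shut) to 1 (fully open), set as the call begins (- or left out, the last holds). The fingers move at their own pace and stop on an object; FORCE is the grip in N (left out, the last holds). Time passes only in rows, so rows that do not move let the fingers close. It gives the time, the measured TCP pose, the force, the opening and the grip force at its end, in the units of the state.
- sensors.read_state(): the state, without advancing time (a new reading comes with each control period).
- vision.camera(name): name is "side" or "top" or "wrist"; returns the picture (480x640x3 uint8, red, green, blue); there is no depth.
- vision.camera_model(name): a dict with "vertical_fov" (degrees; the focal length in pixels is half the picture's height over the tangent of half this angle, whatever the lens; pixels are square), "cx", "cy" (the principal point, pixels), "camera_from_world" (4x4, takes a point from world to camera coordinates); the wrist camera has in their place "hand_eye" (4x4, takes a point from camera to tool coordinates, whose origin is the TCP and whose axes are the flange's). Camera axes: x right, y down, z forward; pixel columns grow to the right and rows downward; lengths in m; the calibration is good to about 2 mm. A picture is of the moment at which its call begins: read the wrist's pose just before it. camera_model takes no time and is no camera call.
- r.close_job(): hands the job in; it is judged then, once.
The state is a dict: "time": time; "joint_positions": joint angles; "joint_vel": joint speeds; "joint_torque": joint torques, N m; "ee_pos": TCP position; "eef_rot": TCP orientation; "ft_force": force on the tool from outside, world axes, zero at the start; "torque": the same for the moment, N m; "width": finger opening in m; "grip_force": force on a finger pad.
Only numpy, scipy, OpenCV 4.12 (cv2) and the standard library are available. Lean on these libraries where they do the work, as an engineer would, in place of code of your own. Each camera call takes 0.05 s, during which the arm holds its last target. There are 200 camera calls.

TASK

Pull the bench press's lever all the way down so that its ram pushes home the half-raised rubber stopper of the vial in the nest, then ease the lever slowly back up to its rest without letting it fly up. Next draw the spring-loaded shuttle out by its knob, the vial riding upright in its nest, until the line across the shuttle meets the tip of the pointer on the left rail, and finish while still holding it there with the fingers so that the vial can be taken off: it springs back if let go. Do not shift the pointer, and leave the waiting vials and the other things on the bench where they are.

Things in the scene. Friction and masses are not known exactly. Their poses are not given: they have to be found in the camera images.
- press: Grey bench press, fixed, 270 (x) x 164 (y) mm foot, column at the back. Origin on the worktop under the ram; x to its back, y to its left, z up; the front (-x) faces the robot, turned up to 20 degrees. Head: 78 mm wide, 128 to 208 mm above the worktop, ends 43 mm in front of the origin. Steel ram: face 112 mm above the worktop at rest, goes down 19 mm; upper end at 272 mm. Lever on the right (-y).
- lever (a joint): Lever angle, rad: 0 at rest (arm leaning up and to the front, 1.05 rad above level), grows as it is pulled down to the front, 1.0 at the lower stop (arm nearly level). Geared to the ram (19 mm per rad), which meets the raised stopper at about 0.68. A spring returns it: about 2 N at the grip at the top, 7 N at the bottom with the stopper; let go, it flies up.
- lever_grip (a point): Middle of the black round hand grip at the lever's end: 20 mm diameter, lying along the press's y, free from its middle 39 mm to the right (its free end) and 35 mm to the left (the steel arm, 12 mm thick, lies 45 mm to the left). About 312 mm above the worktop at rest, 173 mm with the lever down.
- lever_hinge (a point): Point on the lever's axis (along the press's y) in the plane of the grip's middle: 30 mm behind the press origin, 165 mm above the worktop. The grip's middle runs round it on a 170 mm radius.
- vial: Clear glass vial in the nest under the ram, 30 mm diameter, 55 mm high to the lip; loose. Origin at the centre of its underside, z up along it. It stands 34 mm above the worktop, 16 mm deep in the ring-shaped nest.
- stopper (a joint): How far the grey rubber stopper (20 mm diameter, 4 mm flange) has been pushed into the vial, m: 0 as found (raised, its top 65 mm above the vial's underside), about 0.0055 when home (lever fully down). It resists with about 12 N and stays where it was pushed.
- shuttle (a joint): Travel of the aluminium shuttle in m: 0 fully in (vial under the ram), grows as it is pulled out along the press's -x, at most 0.090. A spring pulls it back: about 3 N fully in, 8 N at 65 mm.
- shuttle_knob: Black upright pull knob (it can revolve) on the shuttle's front end: 24 mm diameter, from 56 to 92 mm above the worktop (origin in its middle, at 75 mm) on a 12 mm stem; 115 mm in front of the press origin when the shuttle is in. It moves with the shuttle.
- shuttle_line (a point): Left end of the 3 mm wide dark line engraved across the shuttle (along the press's y), on the shuttle's top face, 34 mm above the worktop, 65 mm behind the knob. It moves with the shuttle.
- nest (a point): Centre of the nest's floor in the shuttle, 34 mm above the worktop; the dark nest ring round it is 43 mm across and 16 mm high. It moves with the shuttle and is 115 mm behind the knob.
- pointer_tip (a point): Tip of the black adjustable pointer clamped on the left slide rail (block 16 x 25 mm, top 48 mm above the worktop), a cone reaching 16 mm over the shuttle's left edge. Set anew each time, 45 to 72 mm in front of the line's place with the shuttle in; friction alone keeps it.
- vial_left: Waiting vial like the other, stopper raised, 30 mm diameter, 65 mm high, on the worktop to the left of the press, the front one of two. Origin at the centre of its underside. Leave it alone.
- vial_rear: Second waiting vial, behind the first. Same size. Leave it alone.
- timer: Small white bench timer, 66 x 70 x 18 mm, on the left. Origin under its centre. Leave it alone.
- petri: Petri dish, 68 mm diameter, 15 mm high, on the right. Origin under its centre. Leave it alone.
- tube_box: Small lidded box, 66 x 66 x 42 mm, on the right. Origin under its centre. Leave it alone.
- forceps: Thin steel forceps, 15 x 129 x 8 mm, lying in front of the waiting vials. Origin under the middle. Leave them alone.
- marker: Marker pen, 12 x 134 x 12 mm, lying on the right. Origin under its middle. Leave it alone.

How it is judged:
On the way, in this order (a step that is already met when the one before it is completed fails the run):
1. the lever has been pulled down and the ram has pushed the stopper home (value of joint stopper above 0.004 m and value of joint lever above 0.85 rad), for 0.1 s.
2. the lever is back up at its rest (value of joint lever below 0.1 rad), for 0.2 s.
At the end, for the whole second after the job is handed in: The fingers still hold the shuttle's knob (contact over 1.5 N) with its line within 5 mm of the pointer's tip along the slide, at rest; the vial stands upright in the nest (within 5 mm of its centre, tilted under 0.12 rad) with the stopper pushed in at least 4 mm; the lever is up (under 0.1 rad) (x of shuttle_line in the frame of pointer_tip between -0.005 and 0.005 m and contact force between the fingers and shuttle_knob above 1.5 N and value of joint lever below 0.1 rad and value of joint stopper above 0.004 m and horizontal distance between vial and nest below 0.005 m and z of vial in the frame of nest below 0.004 m and angle between vial's own z axis and vertical below 0.12 rad and linear speed of vial below 0.02 m/s); the arm keeps its last pose, push and grip.
It fails at once if the lever flies up (over 1.5 rad/s upward while more than 0.25 rad from rest) (velocity of joint lever below -1.5 rad/s and value of joint lever above 0.25 rad).
It fails at once if the pointer is shifted by over 4 mm (distance of pointer_tip from where it was at the start of the episode above 0.004 m).
It fails at once if a waiting vial or another thing on the bench is pushed over 30 mm or a waiting vial is tipped (distance of any of vial_left, vial_rear, timer, petri, tube_box, forceps, marker from where it was at the start of the episode above 0.03 m or angle between any of vial_left, vial_rear's own z axis and vertical above 0.5 rad).
It also fails if it takes over 51 s, if anything falls off the work surface, if the arm or the gripper's body presses on something with over 40 N, if the wrist force passes 120 N, or if a joint passes its speed limit or range.

## Working session

There is one attempt and no reset: what is moved stays moved. The work goes in short steps, Python scripts to look and compute and a shell command to move; the robot and the scene stay as the last step left them, time stands still between calls to the robot, and variables do not carry over. Pictures are saved under pics/ and viewed, at most 10 in all, crops included, and the job is handed in when it is done.

```bash
ls; mkdir -p pics; python3 - <<'E'
from bench import sensors, vision, r
import cv2,numpy as np
s=sensors.read_state();print(s)
for n in("side","top"):
    cv2.imwrite(f"pics/{n}0.png",vision.camera(n)[:,:,::-1])
for n in("side","top","wrist"):
    m=vision.camera_model(n);print(n,m)
print(r.pinch_z)
E
```

```text
pics
{'time': 0.0, 'joint_positions': array([ 1.28740357,  0.332849  , -0.06469621,  1.46089867,  0.02158334,
        1.34988761, -0.08852131]), 'joint_vel': array([ 0.00074518,  0.00040874, -0.00064609, -0.00063105,  0.00119053,
       -0.00041763,  0.00141033]), 'joint_torque': array([-3.99990913e-04, -6.23265266e+01,  2.42438132e-02, -3.89882076e+01,
       -6.14642724e-02,  3.99602135e-02,  1.92532234e-04]), 'ee_pos': array([ 0.16105922, -0.60351462,  0.22178856]), 'eef_rot': array([ 9.91510756e-01,  1.30022943e-01, -1.10476856e-04, -6.64878512e-04]), 'ft_force': array([-0.2038339 ,  0.28290578, -0.74933479]), 'torque': array([-0.00519715, -0.01456425,  0.00703863]), 'grip_force': 0.0, 'width': 0.08750444883787072}
side {'vertical_fov': 43.882715375177796, 'cx': 317.55999019820683, 'cy': 241.0637105536478, 'camera_from_world': array([[-0.96979569, -0.24388748,  0.00390098,  0.57723898],
       [-0.11577203,  0.44616212, -0.88743236,  0.24218027],
       [ 0.21469317, -0.8610797 , -0.46092145,  1.76298925],
       [ 0.        ,  0.        ,  0.        ,  1.        ]])}
top {'vertical_fov': 57.952240237900384, 'cx': 320.7011852092741, 'cy': 240.697818242001, 'camera_from_world': array([[-0.05353166, -0.99854443, -0.00658628,  0.04998107],
       [-0.96492642,  0.05342472, -0.25702686,  0.60410354],
       [ 0.25700461, -0.0074038 , -0.96638182,  1.1676406 ],
       [ 0.        ,  0.        ,  0.        ,  1.        ]])}
wrist {'vertical_fov': 64.38723290289865, 'cx': 327.2426751710604, 'cy': 242.58809731675782, 'hand_eye': array([[-1.15370271e-04, -9.54854106e-01, -2.97075113e-01,
         8.12134918e-02],
       [ 9.99999711e-01, -3.33514566e-04,  6.83623454e-04,
         1.69238941e-04],
       [-7.51839540e-04, -2.97074949e-01,  9.54853868e-01,
        -1.62818901e-01],
       [ 0.00000000e+00,  0.00000000e+00,  0.00000000e+00,
         1.00000000e+00]])}
0.0187
```

View pics/side0.png

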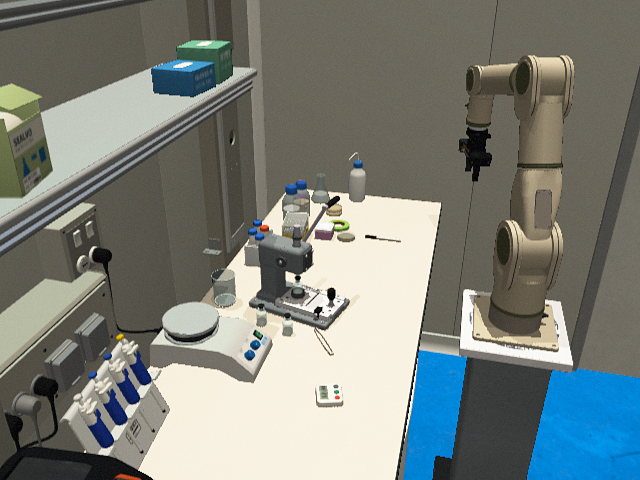

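View pics/top0.png

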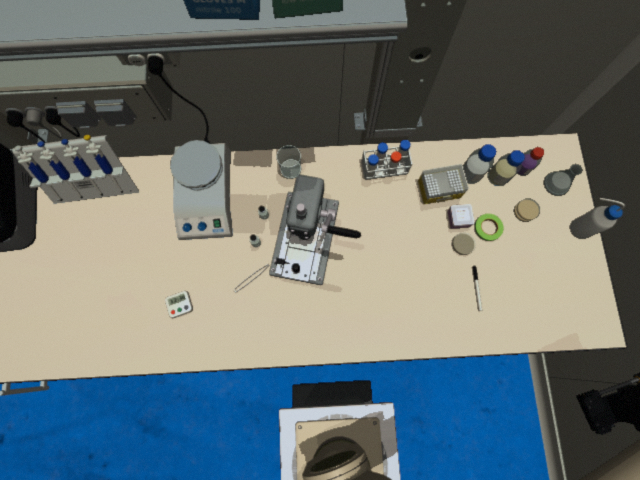

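The side view shows the press at about (290,280), with the grip near (332,203) and the knob at (331,294). In the top view the knob is at (296,268), the ram top at (300,209), and the black grip runs from (328,231) to (360,235). I'll cast rays from these.

```bash
cat > h.py <<'E'
from bench import sensors, vision, r
import cv2,numpy as np
from scipy.spatial.transform import Rotation as R
def cam(n,s=None):
    m=vision.camera_model(n);f=240/np.tan(np.radians(m["vertical_fov"]/2))
    if n=="wrist":
        T=np.eye(4);T[:3,:3]=R.from_quat(s["eef_rot"]).as_matrix();T[:3,3]=s["ee_pos"];W=T@m["hand_eye"]
    else: W=np.linalg.inv(m["camera_from_world"])
    return f,m["cx"],m["cy"],W
def ray(c,u,v):
    f,cx,cy,W=c;d=W[:3,:3]@np.array([(u-cx)/f,(v-cy)/f,1]);return W[:3,3],d/np.linalg.norm(d)
def onz(c,u,v,z):
    o,d=ray(c,u,v);return o+d*(z-o[2])/d[2]
def two(a,b):
    (o,d),(p,e)=a,b;t=np.linalg.lstsq(np.c_[d,-e],p-o,rcond=None)[0];x=o+d*t[0];y=p+e*t[1];return (x+y)/2,np.linalg.norm(x-y)
def proj(c,P):
    f,cx,cy,W=c;q=np.linalg.inv(W)@np.r_[P,1];return cx+f*q[0]/q[2],cy+f*q[1]/q[2]
E
python3 - <<'E'
from h import *
t=cam("top");s=cam("side")
a=cv2.imread("pics/top0.png");b=cv2.imread("pics/side0.png")
for im,(x0,y0,x1,y1) in((a,(225,170,370,300)),(b,(240,185,360,340))):
    m=(im[y0:y1,x0:x1].max(2)<42).astype(np.uint8)
    n,l,st,ce=cv2.connectedComponentsWithStats(m)
    for i in range(1,n):
        if st[i,4]>12: print(st[i,:4]+[x0,y0,0,0],st[i,4],ce[i]+[x0,y0])
    print()
k=onz(t,296,268,.09);rt=onz(t,300.5,209,.272)
print("knob",k,"ramtop",rt,"yaw",np.degrees(np.arctan2(*(rt-k)[[1,0]])),np.hypot(*(rt-k)[:2]))
A=cv2.resize(a[170:300,225:375],None,fx=4,fy=4,interpolation=2)
B=cv2.resize(b[185:335,240:360],None,fx=3.4,fy=3.4,interpolation=2)
h=min(len(A),len(B));o=np.hstack([A[:h,:420],B[:h,:375]]);cv2.imwrite("pics/c0.png",A)
E
```

```text
[260 207   4   4] 15 [261.4 208.4]
[297 215   8   4] 15 [300.66666667 216.53333333]
[292 227  24  13] 120 [303.40833333 233.35      ]
[327 226  33  12] 211 [342.75829384 231.62085308]
[251 236   5   4] 15 [252.86666667 237.53333333]
[276 259   9   5] 30 [280.03333333 261.2       ]
[293 264   6   9] 44 [295.5 268. ]

[327 196  13  12] 71 [333.07042254 200.81690141]
[303 249   9  23] 116 [307.04310345 260.25862069]
[276 258  10   9] 49 [280.71428571 262.10204082]
[295 276   5   4] 16 [297.25   277.5625]
[328 288   7  12] 74 [330.93243243 293.51351351]
[291 290  14   8] 51 [297.64705882 294.64705882]
[258 304   6   5] 21 [260.47619048 305.52380952]
[314 307   8  11] 44 [317.72727273 310.5       ]
[284 313   7   5] 22 [286.86363636 315.13636364]
[254 330   9  10] 14 [257.14285714 335.14285714]

knob [0.52773929 0.0905532  0.09      ] ramtop [0.63812249 0.06391822 0.272     ] yaw -13.565897308252824 0.1135511934101195
```

View pics/c0.png

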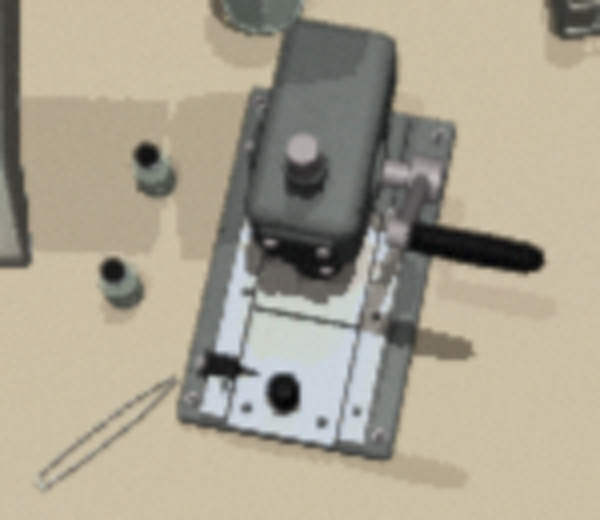

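Crop: the line runs from (250,308) to (358,326), the pointer tip is at (258,373), the knob at (284,390), the ram top at (305,148), and the grip from (412,235) to (542,260). Next I'll fix the yaw and grip position and work out the first move.

```bash
python3 - <<'E'
from h import *
t=cam("top");S=cam("side")
c=lambda x,y:(x/4+225-.4,y/4+170-.4)
def yaw(p,q,z):
    d=onz(t,*c(*q),z)-onz(t,*c(*p),z);return np.degrees(np.arctan2(d[1],d[0]))
print("left edge",yaw((178,412),(252,88),.02),"right",yaw((392,455),(455,125),.02),"line+90",yaw((358,326),(250,308),.034)-90,
 "front edge-90",yaw((392,455),(178,412),.02)-90,"grip",yaw((542,260),(412,233),.312)-90)
k=onz(t,295.5,268,.08);k2=two(ray(t,295.5,268),ray(S,331,293.5));print("knob",k,k2)
y=np.radians(-13);X=np.array([np.cos(y),np.sin(y),0]);Y=np.array([-X[1],X[0],0])
o=k+.115*X;print("origin",o)
for p in((412,233),(542,260)):
    g=onz(t,*c(*p),.312)-o;print("grip press frame",g@X,g@Y)
print("line",(onz(t,*c(250,308),.034)-o)@np.c_[X,Y],"tip",(onz(t,*c(258,373),.04)-o)@np.c_[X,Y])
print("side grip", [ray(S,333,201)],two(ray(t,342.8,231.6),ray(S,333,201)))
E
```

```text
left edge -14.083351121248118 right -13.853618534636938 line+90 -12.873356863760762 front edge-90 -14.584488645854293 grip -15.410183433457348
knob [0.52984569 0.09250415 0.08      ] (array([0.53098625, 0.09277544, 0.07542697]), np.float64(0.00041794200731369986))
origin [0.64189825 0.06663478 0.08      ]
grip press frame -0.051254767831848964 -0.0791364307605385
grip press frame -0.05450861401466164 -0.15644244539447594
line [-0.04709059  0.04132942] tip [-0.09570179  0.02534043]
side grip [(array([0.20933983, 1.55080396, 1.02526638]), array([ 0.19683488, -0.89508162, -0.40010615]))] (array([ 0.55959241, -0.03362313,  0.31744358]), np.float64(0.0037294857814829884))
```

```bash
python3 -m crank '[[[0.9,-0.74,-0.4],0],[[0.9,-0.74,-0.4],0],[[0.9,-0.74,-0.4],0],[[0.9,-0.74,-0.4],0],[[0.9,-0.74,-0.4],0],[[0.9,-0.74,-0.4],0],[[0.9,-0.74,-0.4],0],[[0.9,-0.74,-0.4],0],[[0.9,-0.74,-0.4],0],[[0.9,-0.74,-0.4],0]]' 1 && python3 -m crank '[[[0.88,-0.74,-0.4],0],[[0.88,-0.74,-0.4],0],[[0.88,-0.74,-0.4],0],[[0.88,-0.74,-0.4],0],[[0.88,-0.74,-0.3],0],[[0.88,-0.74,0],0],[[0.88,-0.74,0],0],[[0.88,-0.74,0],0],[[0.88,-0.74,0],0],[[0.88,-0.74,0],0]]' && python3 -m crank '[[[0,0,0],-0.96],[[0,0,0],-0.96],[[0,0,0],-0.96],[[0,0,0],-0.96],[[0,0,0],-0.96],[[0,0,0],-0.96],[[0,0,0],-0.96],[[0,0,0],-0.96],[[0,0,0],0],[[0,0,0],0]]' && python3 - <<'E'
from h import *
s=sensors.read_state();print(s["joint_positions"],s["ee_pos"],R.from_quat(s["eef_rot"]).as_matrix()[:,0],s["ft_force"])
cv2.imwrite("pics/w1.png",vision.camera("wrist")[:,:,::-1])
c=cam("wrist",s);print(proj(c,[.562,-.0355,.312]),proj(c,[.530,.0925,.09]))
E
```

```text
time: 1.35
ee_pos: [0.3652, -0.3187, 0.3427]
eef_rot: [0.992, 0.13, -0.0, -0.0]
ft_force: [0.9, -0.1, 0.1]
width: 0.0872
grip_force: 0.0
time: 2.6
ee_pos: [0.5631, -0.0364, 0.3992]
eef_rot: [0.992, 0.13, -0.0, 0.0]
ft_force: [0.7, 0.2, 0.4]
width: 0.0871
grip_force: 0.0
time: 3.85
ee_pos: [0.5626, -0.0373, 0.3994]
eef_rot: [0.787, 0.617, -0.0, -0.0]
ft_force: [-1.1, 0.2, 0.4]
width: 0.0869
grip_force: 0.0
[ 0.59793828  0.24395654 -0.76868325  1.26568624  0.17011293  1.69728236
 -0.3748527 ] [ 0.5625846  -0.03726557  0.39938105] [ 2.38421328e-01  9.71161807e-01 -1.20386039e-04] [-1.12848298  0.2339483   0.37636208]
(np.float64(326.5839660802699), np.float64(245.15404261594855)) (np.float64(273.340407411609), np.float64(90.23108595207069))
```

View pics/w1.png

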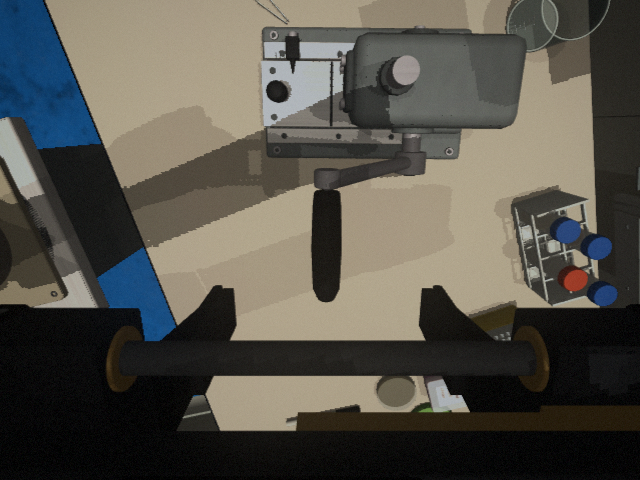

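The wrist view shows the grip centred at col 327 between rows 190 and 300, as predicted. The press edges lie parallel to the image axes, so the yaw is right. I'll descend and close.

```bash
python3 -m crank '[[[0,0,0.9],0],[[0,0,0.9],0],[[0,0,0.9],0],[[0,0,0.84],0],[[0,0,0],0]]' 1 && python3 -m crank '[[[0,0,0],0],[[0,0,0],0],[[0,0,0],0],[[0,0,0],0],[[0,0,0],0]]' 0 35
```

```text
time: 4.53
ee_pos: [0.5617, -0.0374, 0.2919]
eef_rot: [0.786, 0.618, -0.001, -0.001]
ft_force: [0.3, 0.4, 0.9]
width: 0.0869
grip_force: 0.0
time: 5.15
ee_pos: [0.5627, -0.0372, 0.2934]
eef_rot: [0.786, 0.618, 0.0, 0.0]
ft_force: [0.3, 0.4, 0.3]
width: 0.0448
grip_force: 0.0
```

```bash
python3 -m crank '[[[0,0,0],0],[[0,0,0],0],[[0,0,0],0],[[0,0,0],0],[[0,0,0],0]]' 0 35
```

```text
time: 5.78
ee_pos: [0.5619, -0.037, 0.2933]
eef_rot: [0.786, 0.618, -0.001, -0.0]
ft_force: [-5.1, 0.9, 2.5]
width: 0.0192
grip_force: 35.0
```

```bash
python3 -m crank '[[[0,-0.48,0.31],0],[[0,-0.44,0.35],0],[[0,-0.41,0.4],0],[[0,-0.36,0.43],0],[[0,0,0],0]]' && python3 -m crank '[[[0,-0.32,0.47],0],[[0,-0.27,0.5],0],[[0,-0.22,0.52],0],[[0,-0.17,0.54],0],[[0,0,0],0]]'
```

```text
time: 6.4
ee_pos: [0.5149, -0.025, 0.249]
eef_rot: [0.786, 0.618, 0.002, 0.002]
ft_force: [9.5, -0.0, -1.1]
width: 0.0178
grip_force: 35.0
time: 7.02
ee_pos: [0.4861, -0.0177, 0.1883]
eef_rot: [0.786, 0.619, 0.002, 0.001]
ft_force: [3.1, 2.0, 6.0]
width: 0.0179
grip_force: 34.4
```

```bash
python3 -m crank '[[[0,-0.11,0.55],0],[[0,-0.05,0.57],0],[[0,0,0.1],0],[[0,0,0],0],[[0,0,0],0]]'; python3 - <<'E'
from h import *
s=sensors.read_state();print(s["ee_pos"],s["ft_force"],s["torque"])
a=vision.camera("side")[:,:,::-1];b=vision.camera("top")[:,:,::-1]
cv2.imwrite("pics/d1.png",np.hstack([cv2.resize(a[170:340,240:380],None,fx=3,fy=3),cv2.resize(b[170:300,235:365],None,fx=2.9,fy=3.923)]))
E
```

```text
time: 7.65
ee_pos: [0.4796, -0.0161, 0.1514]
eef_rot: [0.786, 0.619, -0.0, -0.001]
ft_force: [-7.1, 4.9, 6.2]
width: 0.0179
grip_force: 34.4
[ 0.47960454 -0.01605306  0.15141689] [-7.09627884  4.93398802  6.24227341] [ 0.92339741  1.16761356 -0.09527444]
```

View pics/d1.png

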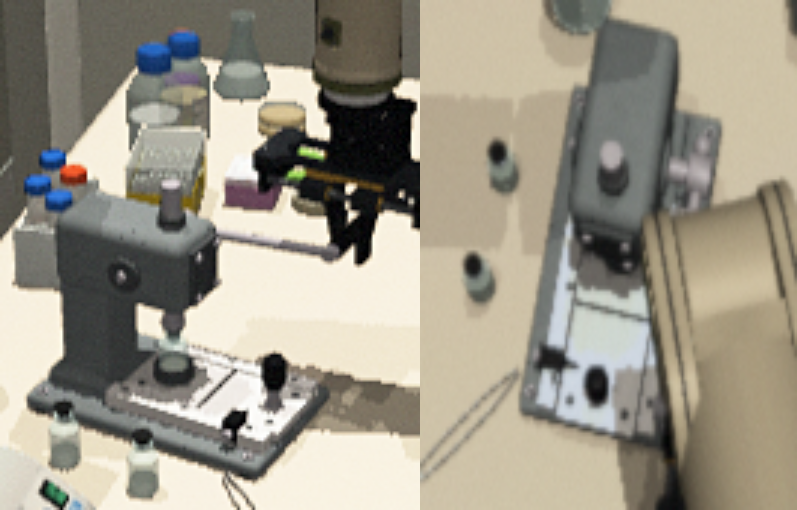

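The lever is nearly level and the ram sits on the stopper. One small extra press will confirm the stop.

```bash
python3 -m crank '[[[0,0,0.15],0],[[0,0,0],0],[[0,0,0],0]]'
```

```text
time: 8.12
ee_pos: [0.4793, -0.016, 0.1469]
eef_rot: [0.786, 0.619, -0.0, -0.001]
ft_force: [-8.2, 3.5, 6.8]
width: 0.0173
grip_force: 34.4
```

```bash
python3 - <<'E'
from h import *
S=cam("side");y=np.radians(-14);X=np.array([np.cos(y),np.sin(y),0]);Y=np.array([-X[1],X[0],0]);o=np.array([.6425,.065,0])
s=sensors.read_state()
tc=s["ee_pos"]+[0,0,.0187]-o;print("pinch press",tc@X,tc@Y,tc[2],s["ft_force"])
for q in(.8,.9,1.,1.1):
    th=1.05-q;P=o+(.03-.17*np.cos(th))*X+(-.117+.045)*Y+[0,0,.165+.17*np.sin(th)]
    H=o+.03*X-.072*Y+[0,0,.165]
    p=np.array(proj(S,P));h=np.array(proj(S,H));print(q,(p-[240,170])*3,(h-[240,170])*3)
a=vision.camera("side")[:,:,::-1];cv2.imwrite("pics/d2.png",cv2.resize(a[215:305,280:390],None,fx=7,fy=6.5,interpolation=2))
E
```

```text
pinch press -0.13877137604384382 -0.11805093177234463 0.16555515788494013 [-8.20954587  3.47677482  6.84728667]
0.8 [326.49697769 227.04945012] [180.55965606 227.39966257]
0.9 [329.12644074 242.79926238] [180.55965606 227.39966257]
1.0 [330.18870243 258.26938518] [180.55965606 227.39966257]
1.1 [329.69056153 273.28911001] [180.55965606 227.39966257]
```

View pics/d2.png

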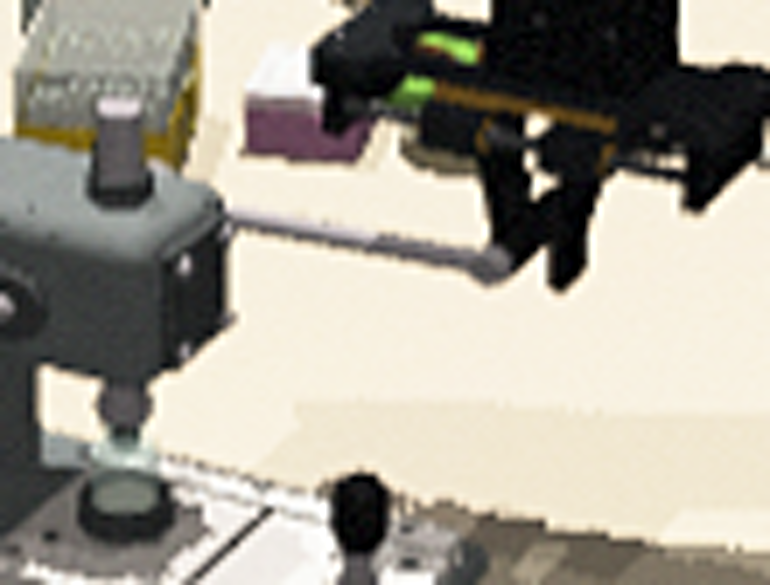

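The arm end sits at (495,262), which matches a lever angle of about 0.98, so it is at the stop. The pads have crept about 7 mm below the grip axis. I'll grip harder and ease up slowly along the arc.

```bash
python3 -m crank '[[[0,0,0],0],[[0,0,0],0],[[0,0.03,-0.28],0],[[0,0.03,-0.28],0],[[0,0.05,-0.28],0],[[0,0.06,-0.28],0],[[0,0.08,-0.27],0],[[0,0.09,-0.27],0]]' 0 55 && python3 -m crank '[[[0,0.11,-0.26],0],[[0,0.11,-0.26],0],[[0,0.13,-0.25],0],[[0,0.14,-0.25],0],[[0,0.16,-0.23],0],[[0,0.16,-0.23],0]]'
```

```text
time: 9.18
ee_pos: [0.4899, -0.0191, 0.1968]
eef_rot: [0.786, 0.618, -0.0, -0.0]
ft_force: [-0.8, 4.1, 1.2]
width: 0.017
grip_force: 55.0
time: 9.93
ee_pos: [0.5141, -0.0259, 0.2411]
eef_rot: [0.786, 0.618, -0.0, 0.0]
ft_force: [6.3, -1.1, -7.0]
width: 0.0173
grip_force: 56.0
```

```bash
python3 -m crank '[[[0,0.18,-0.22],0],[[0,0.18,-0.22],0],[[0,0.2,-0.2],0],[[0,0.2,-0.2],0],[[0,0.22,-0.18],0],[[0,0.22,-0.18],0],[[0,0.24,-0.15],0],[[0,0.24,-0.15],0],[[0,0,0],0],[[0,0,0],0]]'; python3 - <<'E'
from h import *
y=np.radians(-14);X=np.array([np.cos(y),np.sin(y),0]);Y=np.array([-X[1],X[0],0]);o=np.array([.6425,.065,0])
s=sensors.read_state();tc=s["ee_pos"]+[0,0,.0187]-o;print("pinch press",tc@X,tc@Y,tc[2],s["ft_force"])
cv2.imwrite("pics/u1.png",cv2.resize(vision.camera("side")[170:310,270:390,::-1],None,fx=5,fy=4.2,interpolation=2))
S=cam("side")
for q in(0,.1,.2,.3):
    th=1.05-q;P=o+(.03-.17*np.cos(th))*X+(-.117+.045)*Y+[0,0,.165+.17*np.sin(th)]
    print(q,(np.array(proj(S,P))-[270,170])*[5,4.2])
E
```

```text
time: 11.18
ee_pos: [0.5616, -0.0384, 0.2843]
eef_rot: [0.786, 0.618, -0.002, -0.001]
ft_force: [-3.0, -5.4, -14.9]
width: 0.017
grip_force: 55.5
pinch press -0.05350414190724706 -0.11992518429513052 0.303044824301023 [ -2.97747916  -5.35322118 -14.92549353]
0 [274.87186278 157.64542459]
0.1 [296.52683051 173.81849496]
0.2 [316.66841188 191.5462569 ]
0.3 [335.05691102 210.62111325]
```

View pics/u1.png

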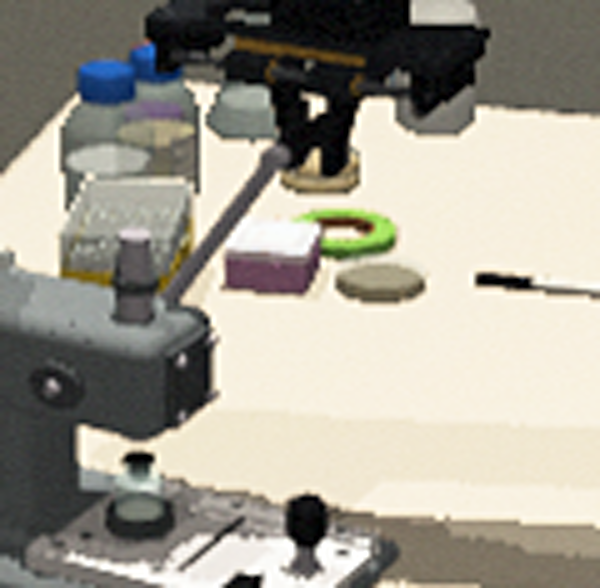

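The arm end is at (275,157), which matches a lever angle of 0, and the stopper is lower. Now I'll release, rise, and look down at the shuttle.

```bash
python3 -m crank '[[[0,0,-0.1],0],[[0,0,0],0],[[0,0,0],0],[[0,0,0],0],[[0,0,0],0]]' 0.9 && python3 -m crank '[[[0,0,-0.9],0],[[0,0,-0.9],0],[[0,0,-0.9],0],[[0.9,-0.5,0],0],[[0.9,-0.5,0],0],[[0.9,-0.5,0.5],0],[[0.6,-0.4,0.5],0],[[0,0,0],0],[[0,0,0],0]]'; python3 - <<'E'
from h import *
s=sensors.read_state();print(s["ee_pos"],s["ft_force"],s["joint_positions"])
a=vision.camera("wrist")[:,:,::-1];cv2.imwrite("pics/w2.png",a)
np.save("w2.npy",np.r_[s["ee_pos"],s["eef_rot"]])
c=cam("wrist",s);y=np.radians(-14);X=np.array([np.cos(y),np.sin(y),0]);Y=np.array([-X[1],X[0],0]);o=np.array([.6425,.065,0])
for p,z in((-.115,.092),(-.05,.034),(-.1,.04)):print(proj(c,o+p*X+[0,0,z]))
E
```

```text
time: 11.85
ee_pos: [0.5628, -0.0371, 0.2891]
eef_rot: [0.786, 0.618, 0.0, 0.0]
ft_force: [-1.0, -0.8, 0.4]
width: 0.0593
grip_force: 0.0
time: 12.98
ee_pos: [0.531, 0.0714, 0.3403]
eef_rot: [0.786, 0.618, 0.0, 0.0]
ft_force: [0.6, 0.1, 0.2]
width: 0.0779
grip_force: 0.0
[0.53100844 0.07142792 0.34030828] [0.64828345 0.05341911 0.19038699] [ 0.51663187  0.17628776 -0.83831216  1.46168834  0.1313324   1.56098474
 -0.5538819 ]
(np.float64(322.67043121501956), np.float64(182.65856254610893))
(np.float64(376.3095857607156), np.float64(175.91390452201117))
(np.float64(335.52728058614764), np.float64(176.34471286990626))
```

View pics/w2.png

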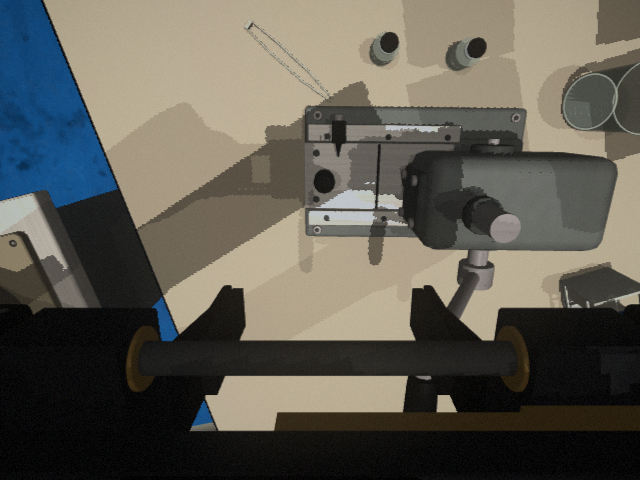

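Wrist view: the knob is at (324.5,181), the line at col ~378.5 over rows 144–210, the pointer tip at (338,156), and the pointer block at (338,130).

```bash
python3 - <<'E'
from h import *
v=np.load("w2.npy");s=dict(ee_pos=v[:3],eef_rot=v[3:]);c=cam("wrist",s)
a=cv2.imread("pics/w2.png")
g=cv2.cvtColor(a,6)
for r_ in (146,150,160,190,200):print(r_,g[r_,370:388])
for r_ in range(148,160,2):print(r_,g[r_,328:348])
y=np.radians(-14);X=np.array([np.cos(y),np.sin(y),0]);Y=np.array([-X[1],X[0],0])
k=onz(c,324.5,181,.09);print("knob",k)
f=lambda p:((p-k)@X,(p-k)@Y)
for u,w in((379,145),(377.5,205)):print("line",f(onz(c,u,w,.034)))
for z in(.036,.04,.044):print("tip",z,f(onz(c,338.3,155.5,z)))
t=cam("top");k=onz(t,295.5,268,.08);q=lambda x,y:(x/4+225-.4,y/4+170-.4)
print("top: line",f(onz(t,*q(250,308),.034)),[f(onz(t,*q(258,373),z)) for z in(.036,.044)])
E
```

```text
146 [95 96 98 94 96 99 93 85 28 24 47 97 95 96 96 95 93 99]
150 [ 92  94  96  96  96  96  98  83  33  27  56  97  99  95  96 100  98  97]
160 [95 94 95 94 95 99 87 51 21 33 72 94 93 93 96 95 92 94]
190 [172  94  97  97  93  81  34  25  52  96  95  94  88  95  91  92  92  92]
200 [188 189 190 188 169  66  36  78 161 190 189 186 189 187 190 188 188 187]
148 [131 131 134 133 133 133 122  86  46  24  25  22  67 132 133 133 130 131
 132 132]
150 [135 136 135 133 131 135 126  91  60  25  29  31  80 135 135 133 136 135
 132 131]
152 [137 138 138 137 137 136 132 126  88  32  21  65 135 134 136 134 132 136
 134 128]
154 [131 130 130 131 130 130 127 122  86  47  29  70 133 127 130 133 132 128
 130 122]
156 [136 130 131 134 135 133 132 137 123  78  48 105 129 133 131 133 135 133
 132 132]
158 [135 136 134 134 137 134 134 133 134 132 133 134 133 133 132 133 130 132
 133 135]
knob [0.5331763 0.0938081 0.09     ]
line (np.float64(0.06464953945448461), np.float64(0.0351709393049018))
line (np.float64(0.06612105453284169), np.float64(-0.03763291195192632))
tip 0.036 (np.float64(0.016165893709581408), np.float64(0.022806976705518327))
tip 0.04 (np.float64(0.016044998067813985), np.float64(0.02311966866499741))
tip 0.044 (np.float64(0.01592410242604667), np.float64(0.023432360624476522))
top: line (np.float64(0.06717777337342308), np.float64(0.04250830562752185)) [(np.float64(0.01962446182436718), np.float64(0.026152614911975625)), (np.float64(0.018081568236348308), np.float64(0.02519412739821608))]
```

```bash
python3 -m crank '[[[0.74,-0.11,0],-0.94],[[0,0,0],-0.94],[[0,0,0],-0.94],[[0,0,0],-0.94],[[0,0,0],-0.94],[[0,0,0],-0.94],[[0,0,0],-0.94],[[0,0,0],-0.94],[[0,0,0],-0.94],[[0,0,0],-0.94],[[0,0,0],-0.94],[[0,0,0],-0.94]]' 0.7 && python3 -m crank '[[[0,0,0.9],0],[[0,0,0.9],0],[[0,0,0.9],0],[[0,0,0.9],0],[[0,0,0.9],0],[[0,0,0.9],0],[[0,0,0.9],0],[[0,0,0],0],[[0,0,0],0]]'; python3 - <<'E'
from h import *
s=sensors.read_state();M=R.from_quat(s["eef_rot"]).as_matrix();print(s["ee_pos"],M[:,0],s["joint_positions"])
print("to go, units",M.T@(np.array([.533,.0938,.060])-s["ee_pos"])/.03)
cv2.imwrite("pics/t2.png",cv2.resize(vision.camera("side")[200:340,250:400,::-1],None,fx=5,fy=4.2,interpolation=2))
E
```

```text
time: 14.52
ee_pos: [0.5332, 0.0937, 0.3402]
eef_rot: [0.115, 0.993, 0.0, 0.0]
ft_force: [-0.3, -0.7, 0.5]
width: 0.061
grip_force: 0.0
time: 15.65
ee_pos: [0.5334, 0.0946, 0.152]
eef_rot: [0.117, 0.993, 0.0, 0.001]
ft_force: [-0.4, 0.7, 0.5]
width: 0.0607
grip_force: 0.0
[0.5333876  0.09458049 0.15202959] [-0.97268661  0.23211975 -0.00108514] [ 0.58559472  0.36182011 -1.00415547  1.73512399  0.32351108  1.2221758
  0.8350608 ]
to go, units [ 0.00985696 -0.0302136   3.06762586]
```

View pics/t2.png

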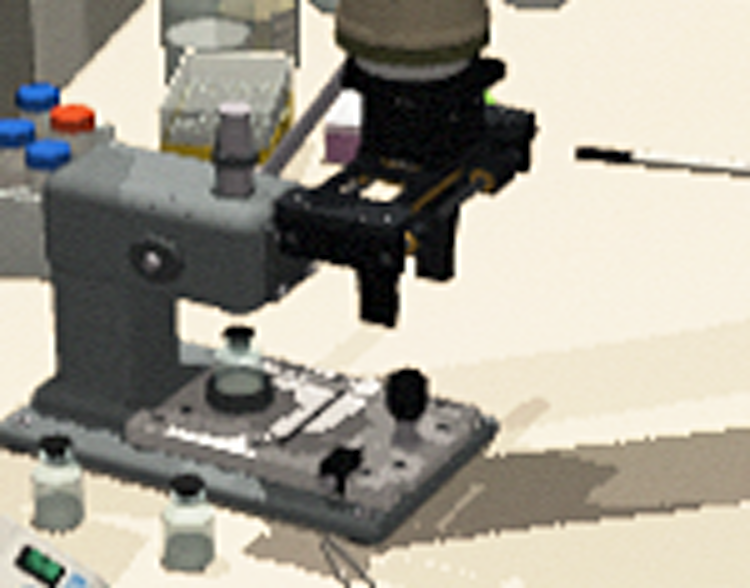

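The fingers are over the knob and clear of the head, and the pointer is below them. I'll descend and close.

```bash
python3 -m crank '[[[0,-0.03,0.9],0],[[0,0,0.9],0],[[0,0,0.9],0],[[0,0,0.36],0],[[0,0,0],0]]' && python3 -m crank '[[[0,0,0],0],[[0,0,0],0],[[0,0,0],0],[[0,0,0],0],[[0,0,0],0],[[0,0,0],0],[[0,0,0],0],[[0,0,0],0],[[0,0,0],0]]' 0 40
```

```text
time: 16.32
ee_pos: [0.5327, 0.0939, 0.0595]
eef_rot: [0.117, 0.993, 0.0, 0.0]
ft_force: [0.7, -0.0, 1.1]
width: 0.0612
grip_force: 0.0
time: 17.45
ee_pos: [0.5322, 0.0929, 0.0591]
eef_rot: [0.117, 0.993, -0.001, -0.0]
ft_force: [-3.5, -5.5, 4.2]
width: 0.0231
grip_force: 40.0
```

```bash
python3 -m crank '[[[0.15,0,0],0],[[0.22,0,0],0],[[0.22,0,0],0],[[0.22,0,0],0],[[0.22,0,0],0],[[0.22,0,0],0],[[0.2,0,0],0],[[0.13,0,0],0],[[0.05,0,0],0],[[0,0,0],0],[[0,0,0],0]]'; python3 - <<'E'
from h import *
s=sensors.read_state();print(s["ee_pos"],s["ft_force"])
d=s["ee_pos"][:2]-[.5322,.0929];print("moved",np.hypot(*d),np.degrees(np.arctan2(*d[::-1])))
a=vision.camera("top")[:,:,::-1];b=vision.camera("side")[:,:,::-1]
cv2.imwrite("pics/e_t.png",a);cv2.imwrite("pics/e_s.png",b)
cv2.imwrite("pics/e1.png",np.hstack([cv2.resize(a[220:300,255:325],(400,457),interpolation=2),cv2.resize(b[260:330,270:340],(400,457),interpolation=2)]))
E
```

```text
time: 18.82
ee_pos: [0.4859, 0.1047, 0.0592]
eef_rot: [0.117, 0.993, 0.0, 0.001]
ft_force: [5.3, -2.6, -3.6]
width: 0.023
grip_force: 40.0
[0.48593551 0.1046929  0.05916248] [ 5.3018909 -2.6482541 -3.5948952]
moved 0.04774385009437342 165.6997292687454
```

View pics/e1.png

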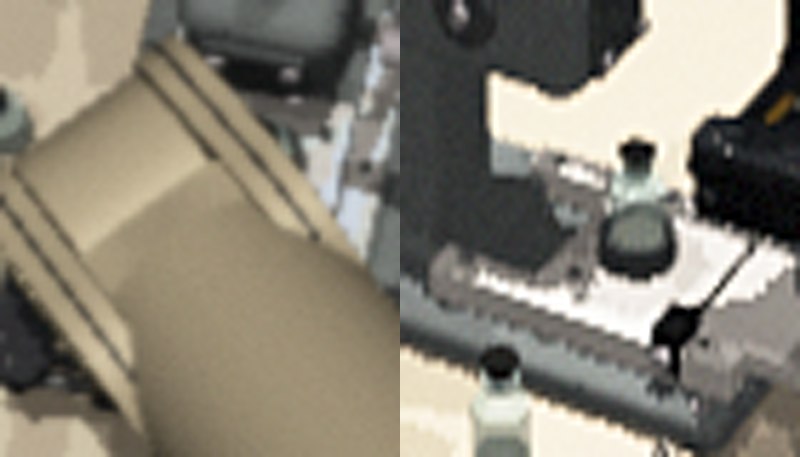

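Top is blocked by the arm. In the side view the vial stands upright in its nest, and the line from (755,245) to (700,305) meets the pointer. I'll check that with numbers.

```bash
python3 - <<'E'
from h import *
S=cam("side");y=np.radians(-13.7);X=np.array([np.cos(y),np.sin(y),0]);Y=np.array([-X[1],X[0],0])
k=np.array([.5332,.0938,.09]);f=lambda p:np.round([(p-k)@X,(p-k)@Y],4)
def line(fn,rows,x0,x1):
    g=cv2.cvtColor(cv2.imread(fn),6).astype(float)
    for r_ in rows:
        w=g[r_,x0(r_):x1(r_)];d=np.clip(np.median(w)-w-25,0,None);u=x0(r_)+(d*np.arange(len(w))).sum()/max(d.sum(),1)
        print(fn,r_,round(u,1),f(onz(S,u,r_,.034)))
c=lambda r_:332.1-(r_-297.5)*1.05
line("pics/e_s.png",range(298,308,2),lambda r_:int(c(r_)-5),lambda r_:int(c(r_)+6))
P=k+.016*X+.0231*Y;P[2]=.04;print("tip px",proj(S,P))
P0=k+.0652*X;P0[2]=.034;P1=P0+.03*Y;print("line0 px",proj(S,P0),proj(S,P1))
a=np.array(proj(S,P0));b=np.array(proj(S,P1));c0=lambda r_:a[0]+(r_-a[1])*(b-a)[0]/(b-a)[1]
line("pics/side0.png",range(int(a[1])-2,int(b[1]),2),lambda r_:int(c0(r_)-7),lambda r_:int(c0(r_)+8))
for n in("pics/side0.png","pics/e_s.png"):
    g=cv2.cvtColor(cv2.imread(n),6);print(g[302:320,306:332])
E
```

```text
pics/e_s.png 298 330.8 [ 0.0161 -0.0369]
pics/e_s.png 300 328.6 [ 0.017  -0.0239]
pics/e_s.png 302 326.8 [ 0.0168 -0.0115]
pics/e_s.png 304 325.1 [0.0163 0.0006]
pics/e_s.png 306 323.1 [0.0167 0.013 ]
tip px (np.float64(321.77292953382306), np.float64(306.04427916457365))
line0 px (np.float64(310.8816892725174), np.float64(299.6898583730548)) (np.float64(306.11934064760874), np.float64(304.53160816325186))
pics/side0.png 297 310.4 [ 0.0736 -0.0125]
pics/side0.png 299 308.6 [ 0.0732 -0.    ]
pics/side0.png 301 306.5 [0.0733 0.0125]
pics/side0.png 303 304.6 [0.0731 0.0248]
[[241 233 151  62 189 242 239 239 237 236 236 238 237 237 238 236 244 250
  250 250 249 249 244 117  78  84]
 [231 144  63 190 243 239 237 235 237 235 238 238 237 236 236 243 250 250
  250 249 247 253 164  78  81  88]
 [143 118 191 242 237 236 235 236 236 237 238 239 239 239 245 251 250 250
  250 249 229 235 108  75  77  84]
 [109 223 241 239 237 236 236 234 235 236 240 228 229 250 255 255 245 251
  251 254 156 155  97  83  82  93]
 [215 245 238 235 237 235 236 235 236 239 231 148 149 231 240 231 195 254
  251 253 23
[... 2703 characters left out ...]
42 138 108
  146 130 170 173 174 157 160 167]
 [105 113 118 119 118 118 115  99 134 186 226  54   0 164 111 144 154 151
  151 147 157 176 178 163 122 134]
 [121 128 100 107 111 119 122 112  82  96 146  47   3 122 120 124 138 140
  144 148 146 165 156 123 108 117]
 [160 162 120 123 132 105  97  99  97  90  72  17   0 118 116 117 113 114
  120 140 134 143 115 109 106 107]
 [156 159 161 160 163 118 117 126  91  84  73  57  27 119 118 114 114 116
  116 115 114 123 103 107  86  77]
 [163 162 166 163 159 167 167 124  57  61  78  81  59 111 124 119 119 112
  120 115 114 122 104 116  68  61]
 [149 152 156 156 160 160 162  78  71  43  44  46  93  77  96  97 107 117
  120 116 119 123 103 106  65  78]]
```

The line is about 1 mm short of the tip, so I'll nudge, settle and hand in.

```bash
python3 -m crank '[[[0.035,0,0],0],[[0,0,0],0],[[0,0,0],0],[[0,0,0],0],[[0,0,0],0],[[0,0,0],0]]' && python3 -c "
from bench import r
print(r.close_job())"
```

```text
time: 19.68
ee_pos: [0.4849, 0.105, 0.0591]
eef_rot: [0.117, 0.993, 0.0, 0.001]
ft_force: [6.2, -3.0, -4.6]
width: 0.023
grip_force: 40.0
the job is handed in; nothing more can be done
None
```

I handed the job in at 19.7 s with the stopper pressed home, the lever eased back up to rest, and the fingers holding the shuttle knob (40 N grip) with its line about 1 mm or less from the pointer tip; the hand-in returned no verdict.

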